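Close the waffle iron and click its knob on

TASK

Close the waffle iron: lower its lid until it is fully shut, edge to edge on the lower half. Then turn the knob on its control box clockwise until it clicks past its detent into the on position, where it stays. Leave the mug and the milk jug where they stand.

Things in the scene. Friction and masses are not known exactly. Their poses are not given: they have to be found in the camera images.
- iron: Round waffle iron, fixed: black lower shell 200 mm across, rim 40 mm high; origin at the centre of its underside, +x to its rear hinge (axis along y, at x = 112 mm, 40.5 mm high), z up. Beside it, centred at x = -30, y = -152 mm, its control box (116 x 92 mm, 77 mm high) carries the knob on top. Shut, the lid's steel top is 75 mm high.
- lid (a joint): Angle of the lid (steel upper shell, 200 mm across, 34 mm thick, hinged at the rear): 0 = shut with the two rims together, grows as it opens upward, at most 1.3. A stiff damped hinge: it stays where it is left, about 4 N on the handle moves it.
- lid_handle (a point): Centre of the lid's handle at its free edge: a black round bar 24 mm thick, 114 mm long, parallel to the hinge and 245 mm from it (12 mm above hinge level when shut), held by two 12 mm rods 64 mm apart. Axes turn with the lid: y along the bar, x towards the hinge.
- lid_hinge (a point): Middle of the lid's hinge axis; y runs along the axis. Axes turn with the lid.
- knob (a joint): Angle of the knob: 0 = off (pointer at the small dot, at the robot's right), grows clockwise seen from above, 0.96 = on (pointer at the raised bar), with a stop at both ends. A spring detent in the middle (0.48) resists with about 0.15 N m and then snaps it to the nearer end.
- knob_grip (a point): Grip point of the knob on its vertical axis: the black bar grip there is 15 mm thick and 64 mm long, along this point's x (the pointer line is at -x); it reaches 15 mm above the point and stands on a round skirt 64 mm across whose top is 24 mm below the point. z up.
- mug: White mug, 94 x 119 x 58 mm with its handle, standing at the front right; origin at the centre of its underside.
- creamer: Small steel milk jug, 58 x 85 x 68 mm, at the front left; origin under it.

How it is judged (in metres and radians):
On the way, in this order (a step that is already met when the one before it is completed fails the run):
1. the lid is shut on the lower shell (within 0.03 rad) while the knob is still off (value of joint lid below 0.03 rad and value of joint knob below 0.4 rad), for 0.2 s.
2. the knob has clicked past its detent to on (value of joint knob above 0.8 rad), for 0.2 s.
At the end, for the whole second after the job is handed in: The lid is shut within 0.03 rad (7 mm at the handle) and the released knob rests in the on position, beyond 0.8 rad (value of joint lid below 0.03 rad and value of joint knob above 0.8 rad); the robot touches nothing.
It fails at once if the mug or the milk jug is shifted by more than 30 mm (distance of any of mug, creamer from where it was at the start of the episode above 0.03 m).
It also fails if it takes over 53 s, if anything falls off the work surface, if the arm or the gripper's body presses on something with over 40 N, if the wrist force passes 120 N, or if a joint passes its speed limit or range.

ROBOT

A 6-joint arm with a two-finger parallel gripper is mounted at the origin on a cart in front of the work surface, level with it; the furniture and walls round the work are solid. World frame = base frame: x ahead of the robot, y to its left, z up, the work surface at z = 0. Lengths are in mm, angles in degrees, forces in N, time in s.
With the tool pointing down it reaches from about 300 to 850 mm from the base axis. Payload 4.2 kg.
Tool frame: the origin (TCP) lies at the centre of the arm's flange, where the gripper is bolted on; the fingertips stand 191 mm ahead of it and the grasp point (between the pads) lies 172 mm ahead of it; y points along the fingers, x is the direction in which the jaws open and shut, and the axes are right-handed (so a half turn about y gives the same grasp; the last joint's range is limited). The gripper opens to 91 mm and grips with 3 to 60 N. Pads are 32 mm wide; open, the fingers measure 118 mm over their backs; the gripper's body (76 mm by 178 mm) begins 60 mm behind the grasp point.
Start: joints at [66.463, 18.312, 89.639, -0, 72.044, -1.146], TCP at [219.03, 531.647, 404.776] pointing down, gripper open.
Joint ranges: [-177.97, 177.97], [-48.28, 115.42], [12.27, 149.76], [-77.06, 257.06], [2.81, 150.46], [-146.56, 146.56]. Speed limits (degrees/s): [147.25, 147.25, 180, 180, 180, 180].

INTERFACE

Orientations are given as [roll, pitch, yaw] about the fixed x, y, z axes, in that order (R = Rz(yaw) Ry(pitch) Rx(roll)).
In Python, from workcell import env gives the robot as it stands.
- The arm moves only by the tool carry_out, never from a script. Its argument "increments" is a list of rows, each a list of 3 entries, a list of its own where there are three numbers: the turn, a rotation vector about the tool's x, y, z in rad, then the shift along the tool's x, y, z in mm, then the closure, from 0 (fully open) to 1 (shut). In form: [[[wx, wy, wz], [dx, dy, dz], claw], ...]. A call has 1 to 10 rows; each row is the pose to reach, as a shift and turn from the pose commanded when the call began, along the tool's axes at that moment; what a row does not reach only later rows make up. A row lasts 1/12 s, in which the tool goes at most 41.7 mm and 7.16 degrees, less where a joint would pass 70% of its speed; a pose out of reach is approached as far as the arm can. A call with a gripper value outside its range is refused whole. The fingers move at their own pace and stop on an object; "force" is the grip in N (left out, the last holds). Time passes only in rows, so rows that repeat a pose let the fingers close. It gives the time, the measured TCP pose, the force and the opening at its end, in the units of the state.
- env.state(): the state, without advancing time (a new reading comes with each control period).
- env.grab_frame(name): name is "scene" or "side" or "wrist"; returns a dict with "frame" (420x560x3 uint8, blue, green, red), "z_map" (420x560 float32, mm along the optical axis (not along the pixel's ray), 0 where there is no reading), "camera_matrix" (3x3 intrinsics, pixels), "k1" (the pictures are not rectified: a ray, as slopes to the right and down, at radius r is drawn at 1 + k1 r^2 times it, then the intrinsics apply), "rvec" (rotation vector, rad) and "tvec" (3), from world to camera coordinates, as OpenCV has them; the wrist camera has in their place "hand_eye" (4x4, takes a point from camera to tool coordinates, whose origin is the TCP and whose axes are the tool frame's). Camera axes: x right, y down, z forward; pixel columns grow to the right and rows downward; lengths in mm; the calibration is good to about 2 mm. A picture is of the moment at which its call begins: read the wrist's pose just before it.
- env.job_done(): hands the job in, once; it reports no verdict.
The state is a dict: "time_s": time; "qpos": joint angles; "qvel": joint speeds; "effort": joint torques, N m; "ee_pos": TCP position; "ee_rot": TCP orientation; "force": force on the tool from outside, world axes, zero at the start; "torque": the same for the moment, N m; "gripper_width": finger opening in mm.
Only numpy, scipy, OpenCV 4.12 (cv2) and the standard library are available. Lean on these libraries where they do the work, as an engineer would, in place of code of your own. Each camera call takes 0.05 s, during which the arm holds its last target. There are 200 camera calls.

## Working session

There is one attempt and no reset: what is moved stays moved. The work goes in short steps, Python scripts to look and compute and a tool call to move; the robot and the scene stay as the last step left them, time stands still between calls to the robot, and variables do not carry over. Pictures are saved under pics/ and viewed, about 8 in all and at most 12, crops included, and the job is handed in when it is done.

Besides the shell and the picture viewer there is one more tool, called after "Request:" in YAML: its name, and indented under it one key for each argument. carry_out: Moves the arm, as the interface text tells. Its arguments: {"type":"object","properties":{"increments":{"type":"array","items":{"type":"array"}},"force":{"type":"number"}},"required":["increments"]}

```bash
mkdir -p pics; ls; python3 - <<'E'
from workcell import env
import cv2, numpy as np
s=env.state(); print(s)
for n in ("scene","side"):
    d=env.grab_frame(n); cv2.imwrite(f"pics/{n}0.png",d["frame"]); np.savez(f"{n}0.npz",**d)
    print(n,d["camera_matrix"].tolist(),d["k1"],d["rvec"],d["tvec"])
E
```

```text
pics
{'time_s': 0.0, 'qpos': array([ 6.64631425e+01,  1.83516599e+01,  8.97079443e+01, -7.71913745e-04,
        7.20438763e+01, -1.14481110e+00]), 'qvel': array([-0.00326544,  0.02344957,  0.01030656,  0.02744741, -0.00796731,
        0.01599332]), 'effort': array([ 6.42352443e-04, -4.12470782e+01, -2.31976497e+01,  7.27433665e-02,
        4.58260160e-02, -1.38695286e-04]), 'ee_pos': array([218.96244244, 531.48751705, 403.90936707]), 'ee_rot': array([-89.99866626,   0.10347452,  67.60819342]), 'force': array([-0.03914346, -0.56666049,  0.0980653 ]), 'torque': array([ 0.06662223,  0.01469643, -0.02945323]), 'gripper_width': 91.5013154581129}
scene [[383.0548407757668, 0.0, 270.1151702169742], [0.0, 383.0548407757668, 204.33581428238523], [0.0, 0.0, 1.0]] 0.011954202154400026 [ 2.32793989 -0.72869974  0.28776336] [-472.46848693  315.28910964  894.36051911]
side [[416.7105153867843, 0.0, 281.343417994442], [0.0, 416.7105153867843, 201.257511974721], [0.0, 0.0, 1.0]] -0.06786900040214448 [ 2.17094038 -0.59900565  0.3050735 ] [-469.13969236  268.61618658  977.97549757]
```

View pics/scene0.png

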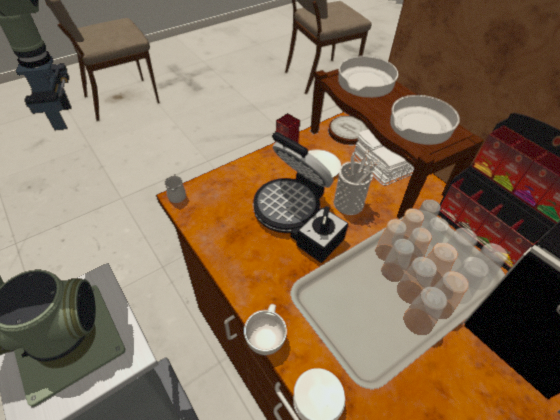

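View pics/side0.png

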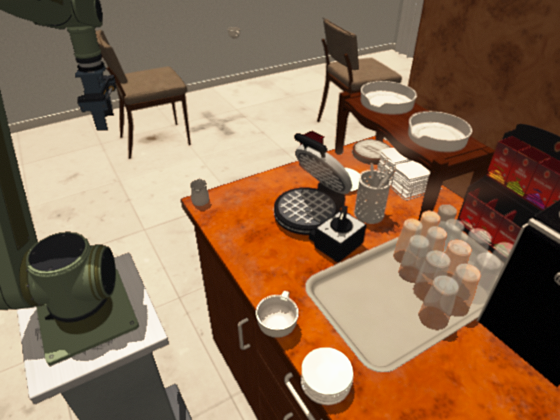

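The scene view shows the lower shell at about (287,203), the open lid with its handle at (290,143), the control box at (322,232) with the knob at (325,215), the mug at (265,330) and the jug at (175,188). The side view agrees with this.

```bash
cat > h.py <<'E'
import numpy as np, cv2
from scipy.spatial.transform import Rotation as R
def cloud(d, ee=None):
    """world xyz for each pixel (nan without depth)"""
    K=d["camera_matrix"]; k=float(d["k1"]); z=d["z_map"]; h,w=z.shape
    u,v=np.meshgrid(np.arange(w),np.arange(h))
    p=cv2.undistortPoints(np.stack([u,v],-1).reshape(-1,1,2).astype(np.float64),K,np.array([k,0,0,0,0.])).reshape(h,w,2)
    c=np.dstack([p*z[...,None],z]).astype(float); c[z==0]=np.nan
    if "rvec" in d:
        M=cv2.Rodrigues(np.array(d["rvec"],float))[0]
        return (c-np.array(d["tvec"]).ravel())@M
    H=np.array(d["hand_eye"]); c=c@H[:3,:3].T+H[:3,3]
    return c@R.from_euler("xyz",ee["ee_rot"],degrees=True).as_matrix().T+ee["ee_pos"]
E
python3 - <<'E'
from h import *
for n,(u0,u1,v0,v1),pts in (("scene",(245,355,125,265),dict(shell=(287,203),handle=(290,143),box=(315,238),knob=(325,215),mug=(265,330),jug=(175,188))),
          ("side",(265,370,125,265),dict(shell=(308,208),handle=(310,142),box=(335,240),knob=(342,222),mug=(277,318),jug=(198,193)))):
    d=dict(np.load(n+"0.npz")); W=cloud(d)
    print(n,{k:W[v,u].round().tolist() for k,(u,v) in pts.items()})
    P=W[v0:v1,u0:u1].reshape(-1,3); P=P[np.isfinite(P[:,0])]
    top=P[(P[:,2]>70)&(P[:,2]<81)]
    print("z hist",np.histogram(P[:,2],bins=np.arange(-10,320,10))[0].tolist())
    b=W[pts["box"][1],pts["box"][0]]
    t=top[np.linalg.norm(top[:,:2]-b[:2],axis=1)<110]
    print("box top",len(t),t.mean(0).round(1),cv2.minAreaRect(t[:,:2].astype(np.float32)))
    s=P[(P[:,2]>33)&(P[:,2]<44)]
    (c,r)=cv2.minEnclosingCircle(s[:,:2].astype(np.float32)); print("rim",len(s),c,r)
    hi=P[(P[:,2]>200)]; print("hi",len(hi),hi.mean(0).round(1),hi.min(0).round(),hi.max(0).round())
    cr=cv2.resize(d["frame"][v0:v1,u0:u1],None,fx=5,fy=5,interpolation=cv2.INTER_CUBIC); 
    cv2.imwrite(f"pics/{n}crop.png",cr[:600])
E
```

```text
scene {'shell': [655.0, 26.0, 38.0], 'handle': [651.0, 24.0, 268.0], 'box': [622.0, -139.0, 74.0], 'knob': [663.0, -122.0, 123.0], 'mug': [390.0, -246.0, 6.0], 'jug': [417.0, 293.0, 12.0]}
z hist [4300, 1866, 569, 528, 1805, 1723, 179, 213, 874, 391, 203, 159, 204, 235, 136, 68, 85, 84, 67, 117, 110, 112, 136, 81, 0, 0, 96, 270, 5, 0, 0, 0]
box top 773 [ 654.7 -131.1   75.3] ((663.7994995117188, -123.69889068603516), (117.25361633300781, 90.7965087890625), 13.518221855163574)
rim 2874 (850.8646240234375, 7.928840637207031) 298.9237976074219
hi 700 [666.8  19.9 240.1] [634. -33. 200.] [721. 110. 271.]
side {'shell': [656.0, 26.0, 39.0], 'handle': [650.0, 27.0, 265.0], 'box': [615.0, -157.0, 76.0], 'knob': [641.0, -146.0, 118.0], 'mug': [388.0, -245.0, 6.0], 'jug': [398.0, 250.0, 47.0]}
z hist [3736, 949, 485, 523, 1679, 1292, 204, 238, 757, 306, 196, 195, 255, 243, 132, 84, 108, 94, 101, 133, 127, 121, 134, 107, 12, 8, 93, 204, 10, 0, 0, 0]
box top 624 [ 650.3 -134.    74.8] ((660.1537475585938, -122.31311798095703), (115.34210968017578, 92.69146728515625), 12.771016120910645)
rim 2426 (856.417236328125, 41.36005401611328) 324.3554382324219
hi 689 [666.6  23.2 236.6] [633. -31. 200.] [940. 113. 272.]
```

View pics/scenecrop.png

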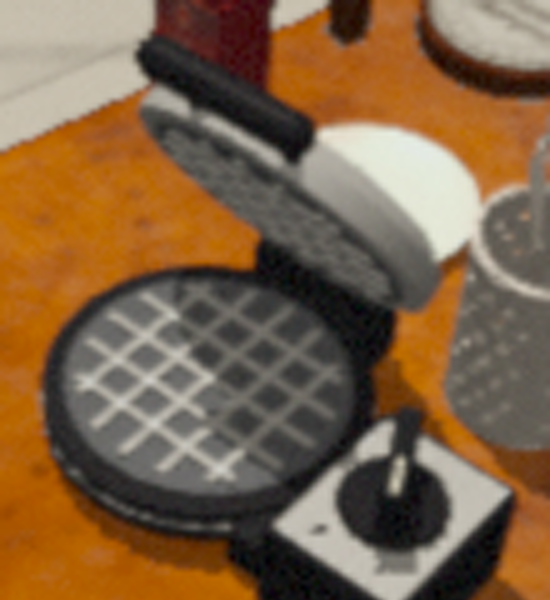

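The crop shows the lid standing about 60° open, with the bar near the top and the knob pointer facing the camera. The box-top fit is 117 x 92 mm at yaw about 13°, which matches the given size. It puts the iron origin near (657, 32) and the handle near (658, 32, 259). I'll move above the handle next.

Request:
carry_out:
  increments:
    - [[0,0.11,0],[-17,-10,-34],0]
    - [[0,0.22,0],[-34,-20,-68],0]
    - [[0,0.33,0],[-51,-30,-102],0]
    - [[0,0.44,0],[-68,-40,-136],0]
    - [[0,0.55,0],[-85,-50,-170],0]
    - [[0,0.66,0],[-102,-60,-204],0]
    - [[0,0.77,0],[-119,-70,-238],0]
    - [[0,0.88,0],[-136,-80,-272],0]
    - [[0,0.953,0],[-148,-90,-298],0]
    - [[0,0.953,0],[-148,-90,-298],0]

```text
time_s: 0.93
ee_pos: [441.1, 278.1, 496.3]
ee_rot: [-90.1, -0.3, 12.6]
force: [0.9, 0.3, -0.2]
gripper_width: 91.1
```

Request:
carry_out:
  increments:
    - [[0,0,0],[16,0,-34],0]
    - [[0,0,0],[33,0,-68],0]
    - [[0,0,0],[49,0,-102],0]
    - [[0,0,0],[66,0,-136],0]
    - [[0,0,0],[82,0,-170],0]
    - [[0,0,0],[98,0,-204],0]
    - [[0,0,0],[115,0,-238],0]
    - [[0,0,0],[131,0,-272],0]
    - [[0,0,0],[138,0,-286],0]
    - [[0,0,0],[138,0,-286],0]

```text
time_s: 1.77
ee_pos: [638.8, 31.4, 492.9]
ee_rot: [-90.0, 0.1, 12.8]
force: [0.5, 0.7, -1.8]
gripper_width: 91.1
```

```bash
python3 - <<'E'
from workcell import env
from h import *
s=env.state(); d=env.grab_frame("wrist"); cv2.imwrite("pics/wrist1.png",d["frame"])
np.savez("wrist1.npz",ee_pos=s["ee_pos"],ee_rot=s["ee_rot"],**d)
print(s["ee_pos"],s["ee_rot"],s["qpos"],d["hand_eye"])
W=cloud(d,s); m=np.isfinite(W[...,0]); P=W[m]
print(np.histogram(P[:,2],bins=np.arange(-20,340,20)))
E
```

```text
[638.81120294  31.40832389 492.91758022] [-90.0125855    0.10683194  12.8285316 ] [ 1.79195600e+00  2.23426041e+01  7.10582597e+01 -3.28585945e-02
  8.67015835e+01 -1.10346674e+01] [[ 9.99999508e-01 -6.19002437e-04  7.75769339e-04  4.62580964e-01]
 [-9.03425534e-04 -2.44157948e-01  9.69735057e-01  2.01838009e+01]
 [-4.10858113e-04 -9.69735280e-01 -2.44158387e-01  6.82328249e+01]
 [ 0.00000000e+00  0.00000000e+00  0.00000000e+00  1.00000000e+00]]
(array([44876, 38519,  5392,  9149,  2777,  2435,  2342,  1444,   646,
         974,  1506,  2596,  3062,    89,  4019,     0,   955]), array([-20,   0,  20,  40,  60,  80, 100, 120, 140, 160, 180, 200, 220,
       240, 260, 280, 300, 320]))
```

View pics/wrist1.png

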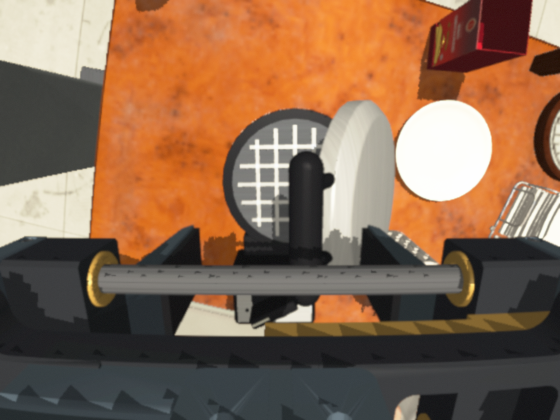

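The wrist view shows the bar at columns 290–322, rows 150–260, between the two fingers and already parallel to the jaw faces. The tilted lid lies behind it. Next I'll fit the bar.

```bash
python3 - <<'E'
from h import *
def fit(P,lab):
    P=P[np.isfinite(P[:,0])]
    P=P[(P[:,2]>250)&(P[:,2]<280)&(np.hypot(P[:,0]-650,P[:,1]-30)<85)]
    v,(w,h),a=cv2.minAreaRect(P[:,:2].astype(np.float32))
    c=P[:,:2].mean(0); u,S,vt=np.linalg.svd(P[:,:2]-c,full_matrices=False); ax=vt[0]
    print(lab,len(P),"rect c",np.round(v,1),round(w,1),round(h,1),"axis yaw",np.degrees(np.arctan2(ax[1],ax[0])).round(1),"ztop",np.percentile(P[:,2],[90,97,99.5]).round(1))
    # crest
    t=P[P[:,2]>np.percentile(P[:,2],97)-2]; print("   crest",t.mean(0).round(1), "x along jaw",(t[:,:2]@np.array([.974,.225])).mean().round(1))
d=dict(np.load("wrist1.npz")); W=cloud(d,d); fit(W[100:270,285:325].reshape(-1,3),"wrist")
for n in("scene","side"):
    W=cloud(dict(np.load(n+"0.npz"))); fit(W[100:270,240:360].reshape(-1,3),n)
E
```

```text
wrist 3781 rect c [652.8  50.5] 23.7 80.0 axis yaw -76.7 ztop [270.1 270.6 271.2]
   crest [652.7  50.  269.7] x along jaw 646.9
scene 371 rect c [654.6  29.9] 22.8 112.0 axis yaw -76.1 ztop [269.1 269.6 270.5]
   crest [656.2  28.8 268.7] x along jaw 645.6
side 307 rect c [653.8  31.1] 21.9 111.0 axis yaw -75.3 ztop [268.8 270.  271.1]
   crest [654.8  30.1 269.1] x along jaw 644.5
```

Request:
carry_out:
  increments:
    - [[0,-0.007,0],[9,10,-2],0]
    - [[0,-0.007,0],[18,20,-4],0]
    - [[0,-0.007,0],[18,35,-4],0]
    - [[0,-0.007,0],[18,48,-4],0]
    - [[0,-0.007,0],[18,55,-4],0]
    - [[0,-0.007,0],[18,55,-4],0]

```text
time_s: 2.32
ee_pos: [655.2, 35.1, 436.9]
ee_rot: [-89.9, 0.3, 13.5]
force: [0.6, 0.6, -0.5]
gripper_width: 91.5
```

Request:
carry_out:
  increments:
    - [[0,0,0],[0,0,0],0.5]
    - [[0,0,0],[0,0,0],0.8]
    - [[0,0,0],[0,0,0],1]
    - [[0,0,0],[0,0,0],1]
    - [[0,0,0],[0,0,0],1]
    - [[0,0,0],[0,0,0],1]
    - [[0,0,0],[0,0,0],1]
    - [[0,0,0],[0,0,0],1]
  force: 20

```text
time_s: 2.98
ee_pos: [655.4, 33.7, 439.9]
ee_rot: [-90.0, -0.0, 13.4]
force: [-0.0, 0.1, -0.5]
gripper_width: 41.3
```

Request:
carry_out:
  increments:
    - [[0,0,0],[0,2,0],1]
    - [[0,0,0],[0,2,0],1]
    - [[0,0,0],[0,2,0],1]
    - [[0,0,0],[0,2,0],1]
    - [[0,0,0],[0,2,0],1]
    - [[0,0,0],[0,2,0],1]

```text
time_s: 3.48
ee_pos: [655.5, 33.9, 437.4]
ee_rot: [-90.0, 0.0, 13.4]
force: [1.0, -0.4, -2.4]
gripper_width: 23.4
```

```bash
python3 - <<'E'
import numpy as np
p=np.radians(62.6-2*np.arange(31)); x=-245.3*np.cos(p); y=-245.3*np.sin(p)
for k in(0,10,20): print([[round(x[k+i]-x[k]),round(y[k+i]-y[k])] for i in range(1,11)])
E
```

```text
[[-8, 4], [-15, 8], [-22, 13], [-29, 18], [-36, 23], [-43, 28], [-49, 34], [-56, 40], [-62, 46], [-68, 52]]
[[-6, 6], [-11, 13], [-16, 20], [-21, 27], [-26, 34], [-31, 41], [-35, 49], [-39, 56], [-42, 64], [-46, 72]]
[[-3, 8], [-6, 16], [-9, 24], [-11, 32], [-13, 41], [-15, 49], [-16, 58], [-17, 66], [-18, 75], [-19, 83]]
```

Request:
carry_out:
  increments:
    - [[0,0,0],[-8,4,0],1]
    - [[0,0,0],[-15,8,0],1]
    - [[0,0,0],[-22,13,0],1]
    - [[0,0,0],[-29,18,0],1]
    - [[0,0,0],[-36,23,0],1]
    - [[0,0,0],[-43,28,0],1]
    - [[0,0,0],[-49,34,0],1]
    - [[0,0,0],[-56,40,0],1]
    - [[0,0,0],[-62,46,0],1]
    - [[0,0,0],[-68,52,0],1]

```text
time_s: 4.32
ee_pos: [589.3, 18.1, 386.1]
ee_rot: [-90.0, -0.2, 13.4]
force: [2.3, 1.4, 1.5]
gripper_width: 23.6
```

Request:
carry_out:
  increments:
    - [[0,0,0],[-6,6,0],1]
    - [[0,0,0],[-11,13,0],1]
    - [[0,0,0],[-16,20,0],1]
    - [[0,0,0],[-21,27,0],1]
    - [[0,0,0],[-26,34,0],1]
    - [[0,0,0],[-31,41,0],1]
    - [[0,0,0],[-35,49,0],1]
    - [[0,0,0],[-39,56,0],1]
    - [[0,0,0],[-42,64,0],1]
    - [[0,0,0],[-46,72,0],1]

```text
time_s: 5.15
ee_pos: [544.3, 7.4, 313.0]
ee_rot: [-90.0, -0.0, 13.4]
force: [3.6, 3.0, 1.2]
gripper_width: 23.4
```

Request:
carry_out:
  increments:
    - [[0,0,0],[-3,8,0],1]
    - [[0,0,0],[-6,16,0],1]
    - [[0,0,0],[-9,24,0],1]
    - [[0,0,0],[-11,32,0],1]
    - [[0,0,0],[-13,41,0],1]
    - [[0,0,0],[-15,49,0],1]
    - [[0,0,0],[-16,58,0],1]
    - [[0,0,0],[-17,66,0],1]
    - [[0,0,0],[-17,75,0],1]
    - [[0,0,0],[-17,80,0],1]

```text
time_s: 5.98
ee_pos: [527.9, 3.3, 234.3]
ee_rot: [-90.0, 0.1, 13.4]
force: [-4.2, 1.4, 30.9]
gripper_width: 23.4
```

Request:
carry_out:
  increments:
    - [[0,0,0],[0,-1,0],0.66]
    - [[0,0,0],[0,-2,0],0.66]
    - [[0,0,0],[0,-2,0],0.66]
    - [[0,0,0],[0,-2,0],0.66]

```text
time_s: 6.32
ee_pos: [527.1, 3.2, 234.9]
ee_rot: [-90.0, 0.2, 13.4]
force: [-1.0, -0.2, -0.1]
gripper_width: 31.1
```

```bash
python3 - <<'E'
from workcell import env
from h import *
import time
for n in ("scene","side"):
    d=env.grab_frame(n); np.savez(n+"2.npz",**d); cv2.imwrite(f"pics/{n}2.png",cv2.resize(d["frame"][120:270,230:380],None,fx=4,fy=4,interpolation=cv2.INTER_CUBIC))
    W=cloud(d); P=W.reshape(-1,3); P=P[np.isfinite(P[:,0])]
    yaw=np.radians(13.3); o=np.array([657,31.5]); M=np.array([[np.cos(yaw),-np.sin(yaw)],[np.sin(yaw),np.cos(yaw)]])
    q=(P[:,:2]-o)@M
    for x in range(-95,110,20):
        m=(abs(q[:,0]-x)<8)&(abs(q[:,1])<35)&(P[:,2]>30)&(P[:,2]<110)
        if m.sum()>5: print(n,x,m.sum(),np.percentile(P[m,2],[10,50,90]).round(1))
print(env.state())
E
```

```text
scene -95 75 [38.6 57.9 64.1]
scene -75 55 [67.5 69.9 71.8]
scene -55 53 [69.9 72.3 74.7]
scene -35 69 [71.6 73.6 75.1]
scene -15 38 [70.7 73.4 74.6]
scene 5 57 [71.8 73.5 75.5]
scene 25 82 [71.5 73.6 75.7]
scene 45 93 [71.3 73.4 75.1]
scene 65 83 [69.3 71.3 73.4]
scene 85 48 [65.  69.2 70.7]
scene 105 63 [49.5 55.  57.3]
side -95 91 [36.6 56.5 64. ]
side -75 71 [67.2 69.7 71.6]
side -55 59 [70.3 72.  74.6]
side -35 61 [71.5 73.1 75.1]
side -15 61 [71.4 73.5 74.9]
side 5 55 [71.4 73.3 75.3]
side 25 68 [71.  72.9 74.4]
side 45 73 [70.5 72.5 74.6]
side 65 66 [68.9 71.  73.1]
side 85 32 [65.6 68.7 71.6]
side 105 50 [47.3 55.2 57.1]
{'time_s': 6.4167, 'qpos': array([-8.83165944e-01,  2.38002784e+01,  1.08989094e+02, -2.05044917e-02,
        4.73332167e+01, -1.42830945e+01]), 'qvel': array([ 0.10072987, -0.0694223 , -0.30357755,  0.07480596, -0.15058366,
        0.03019357]), 'effort': array([-1.45414879e-02, -4.03271556e+01, -1.71568125e+01,  4.21973644e-02,
        7.60585349e-02, -1.29379478e-04]), 'ee_pos': array([527.5242238 ,   3.3312586 , 235.14687322]), 'ee_rot': array([-89.98433743,   0.12251376,  13.41385798]), 'force': array([0.01038465, 0.21624796, 0.22012715]), 'torque': array([-0.10377751,  0.04019574, -0.00557859]), 'gripper_width': 31.00567078682096}
```

View pics/side2.png

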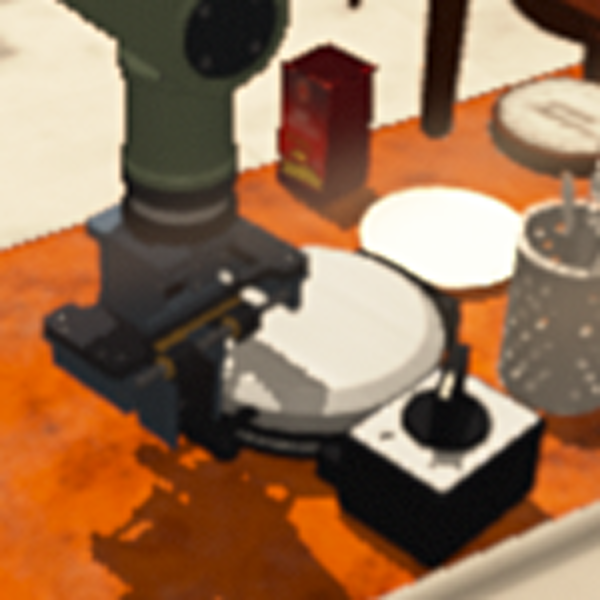

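The side crop shows the gripper still straddling the handle and the lid lying flat on the shell. Its top reads 73.5 mm level from front to back, which with the 1.5–2 mm camera bias seen on the box top means shut. The pressing force also reached 31 N against the stop. Next I'll retreat upward and look at the knob.

Request:
carry_out:
  increments:
    - [[0,0,0],[0,-20,0],0.66]
    - [[0,0,0],[0,-55,0],0.6]
    - [[0,0,0],[0,-95,0],0.3]
    - [[0,0,0],[0,-135,0],0]
    - [[0,0,0],[10,-165,-25],0]
    - [[0,0,0],[25,-185,-55],0]
    - [[0,0,0],[42,-185,-92],0]
    - [[0,0,0],[59,-185,-129],0]
    - [[0,0,0],[76,-185,-166],0]
    - [[0,0,0],[93,-185,-203],0]

```text
time_s: 7.25
ee_pos: [666.2, -174.0, 420.5]
ee_rot: [-90.0, 0.0, 13.4]
force: [1.0, 0.1, 0.2]
gripper_width: 86.9
```

Request:
carry_out:
  increments:
    - [[0,0,0],[10,0,-21],0]
    - [[0,0,0],[10,0,-21],0]
    - [[0,0,0],[10,0,-21],0]
    - [[0,0,0],[10,0,-21],0]

```text
time_s: 7.58
ee_pos: [679.7, -190.1, 420.1]
ee_rot: [-89.9, 0.1, 13.4]
force: [0.5, 0.1, -0.1]
gripper_width: 91.0
```

```bash
python3 - <<'E'
from workcell import env
from h import *
s=env.state(); d=env.grab_frame("wrist"); cv2.imwrite("pics/wrist3.png",d["frame"])
np.savez("wrist3.npz",ee_pos=s["ee_pos"],ee_rot=s["ee_rot"],**d)
W=cloud(d,s); m=np.isfinite(W[...,0])&(np.hypot(W[...,0]-663,W[...,1]+123)<75)
P=W[m]; print(s["ee_pos"],s["ee_rot"],s["qpos"]); print(np.histogram(P[:,2],bins=np.arange(60,150,5)))
t=P[(P[:,2]>112)&(P[:,2]<140)]; print("grip",cv2.minAreaRect(t[:,:2].astype(np.float32)),t.mean(0),np.percentile(t[:,2],[50,90,99]))
b=P[(P[:,2]>70)&(P[:,2]<82)]; print("box",cv2.minAreaRect(b[:,:2].astype(np.float32)))
a=P[P[:,2]>112][:,:2]; a=a-a.mean(0); vt=np.linalg.svd(a,full_matrices=False)[2]; print("yaw",np.degrees(np.arctan2(vt[0,1],vt[0,0])))
E
```

```text
[ 679.74898185 -190.13171227  420.10407755] [-89.9180387    0.09378599  13.41188529] [-1.65652656e+01  3.01725692e+01  6.83827886e+01  2.44001760e-02
  8.15668351e+01 -2.99806880e+01]
(array([ 452,  397, 1430, 5791,  408, 1725,    0,    0,    0,    0,    0,
          0,  930,  435,    0,    0,    0]), array([ 60,  65,  70,  75,  80,  85,  90,  95, 100, 105, 110, 115, 120,
       125, 130, 135, 140, 145]))
grip ((664.1326293945312, -120.17303466796875), (64.43966674804688, 15.25268840789795), 41.3487434387207) [ 664.24768566 -120.09248711  124.48232839] [124.61195231 125.63399505 126.41330097]
box ((660.86865234375, -107.56578063964844), (116.42208099365234, 118.741455078125), 13.519465446472168)
yaw -166.43316993923824
```

View pics/wrist3.png

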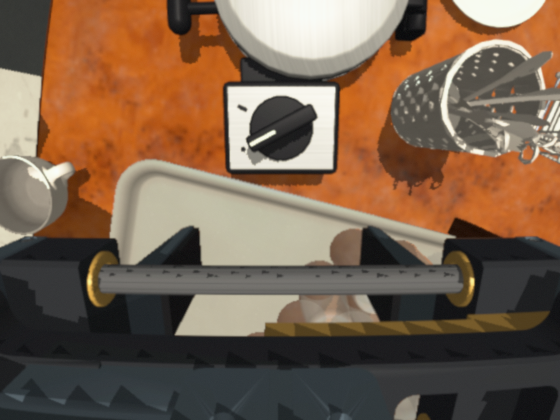

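The wrist view shows the knob grip from (250,145) to (315,110), with the white pointer at its lower-left end by the dot at (243,150). The "on" bar is at (242,107). The grip fit is 64.4 x 15.3 mm at yaw 41.4°, top at about 125 mm and centre (664,-120.5), which agrees with the given sizes and the box centre.

Request:
carry_out:
  increments:
    - [[0,0.12,0],[0,0,14],0]
    - [[0,0.24,0],[0,0,28],0]
    - [[0,0.36,0],[0,0,42],0]
    - [[0,0.48,0],[1,10,56],0]
    - [[0,0.6,0],[1,20,70],0]
    - [[0,0.72,0],[1,30,70],0]
    - [[0,0.84,0],[1,40,70],0]
    - [[0,0.96,0],[1,50,70],0]
    - [[0,1.08,0],[1,60,70],0]
    - [[0,1.083,0],[1,70,70],0]

```text
time_s: 8.47
ee_pos: [664.1, -120.8, 351.1]
ee_rot: [-90.0, -0.0, -48.7]
force: [0.6, -0.5, -0.4]
gripper_width: 91.3
```

Request:
carry_out:
  increments:
    - [[0,0,0],[0,0,0],0]
    - [[0,0,0],[0,15,0],0]
    - [[0,0,0],[0,30,0],0]
    - [[0,0,0],[0,45,0],0]
    - [[0,0,0],[0,55,0],0]
    - [[0,0,0],[0,64,0],0]
    - [[0,0,0],[0,64,0],0]
    - [[0,0,0],[0,64,0],0]

```text
time_s: 9.13
ee_pos: [664.9, -122.1, 286.8]
ee_rot: [-90.0, 0.0, -48.6]
force: [0.5, -0.2, 0.0]
gripper_width: 91.3
```

```bash
python3 - <<'E'
from workcell import env
from h import *
s=env.state(); d=env.grab_frame("wrist"); cv2.imwrite("pics/wrist4.png",d["frame"])
W=cloud(d,s); m=np.isfinite(W[...,0])&(np.hypot(W[...,0]-663,W[...,1]+123)<45)&(W[...,2]>108)&(W[...,2]<132)
t=W[m]; print(s["ee_pos"],s["ee_rot"],s["force"],len(t)); 
if len(t)>20: print("grip",cv2.minAreaRect(t[:,:2].astype(np.float32)),np.percentile(t[:,2],[50,90,99]))
E
```

```text
[ 664.93705396 -122.08053022  286.84190249] [-8.99985623e+01  9.89366941e-03 -4.85945799e+01] [ 0.48862427 -0.18753076  0.02020218] 2688
grip ((652.8892822265625, -106.17250061035156), (62.497867584228516, 50.664344787597656), 41.08515167236328) [124.50656175 125.48475111 126.19574563]
```

View pics/wrist4.png

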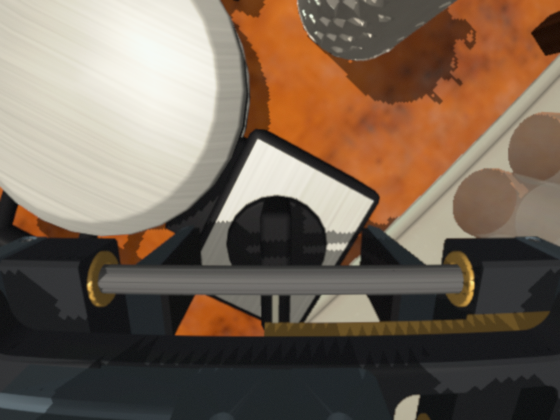

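The view shows the knob grip at columns 261–291, centred at 276 between the fingers and parallel to the pads. That is 2 mm to the tool's -x side, so I'll shift over by that much and close.

Request:
carry_out:
  increments:
    - [[0,0,0],[-2,0,1],0]
    - [[0,0,0],[-2,0,1],0.6]
    - [[0,0,0],[-2,0,1],1]
    - [[0,0,0],[-2,0,1],1]
    - [[0,0,0],[-2,0,1],1]
    - [[0,0,0],[-2,0,1],1]
    - [[0,0,0],[-2,0,1],1]
    - [[0,0,0],[-2,0,1],1]
    - [[0,0,0],[-2,0,1],1]
    - [[0,0,0],[-2,0,1],1]
  force: 30

```text
time_s: 10.02
ee_pos: [664.3, -120.0, 286.7]
ee_rot: [-90.0, 0.0, -48.6]
force: [-0.6, -0.3, -0.0]
gripper_width: 33.7
```

Request:
carry_out:
  increments:
    - [[0,0,0],[0,0,0],1]
    - [[0,0,0],[0,0,0],1]
    - [[0,0,0],[0,0,0],1]
    - [[0,0,0],[0,0,0],1]
    - [[0,0,0],[0,0,0],1]
    - [[0,0,0],[0,0,0],1]

```text
time_s: 10.52
ee_pos: [664.1, -119.8, 286.7]
ee_rot: [-90.0, 0.1, -48.7]
force: [-1.8, 2.0, 2.6]
gripper_width: 15.0
```

Request:
carry_out:
  increments:
    - [[0,0.07,0],[0,0,0],1]
    - [[0,0.14,0],[0,0,0],1]
    - [[0,0.21,0],[0,0,0],1]
    - [[0,0.28,0],[0,0,0],1]
    - [[0,0.35,0],[0,0,0],1]
    - [[0,0.42,0],[0,0,0],1]
    - [[0,0.49,0],[0,0,0],1]
    - [[0,0.56,0],[0,0,0],1]
    - [[0,0.63,0],[0,0,0],1]
    - [[0,0.7,0],[0,0,0],1]

```text
time_s: 11.35
ee_pos: [664.2, -120.2, 286.7]
ee_rot: [-90.0, -0.0, -88.9]
force: [-1.7, 0.5, 1.3]
gripper_width: 14.9
```

Request:
carry_out:
  increments:
    - [[0,0.06,0],[0,0,0],1]
    - [[0,0.12,0],[0,0,0],1]
    - [[0,0.18,0],[0,0,0],1]
    - [[0,0.22,0],[0,0,0],1]
    - [[0,0.25,0],[0,0,0],1]
    - [[0,0.25,0],[0,0,0],1]
    - [[0,0.25,0],[0,0,0],1]
    - [[0,0.25,0],[0,0,0],1]

```text
time_s: 12.02
ee_pos: [664.2, -120.3, 286.7]
ee_rot: [-90.0, -0.0, -103.0]
force: [-1.3, -1.2, 0.4]
gripper_width: 14.9
```

Request:
carry_out:
  increments:
    - [[0,0,0],[0,0,0],0.5]
    - [[0,0,0],[0,0,0],0.2]
    - [[0,0,0],[0,0,0],0]
    - [[0,0,0],[0,0,0],0]
    - [[0,0,0],[0,0,0],0]
    - [[0,0,0],[0,-20,0],0]
    - [[0,0,0],[0,-50,0],0]
    - [[0,0,0],[0,-85,0],0]
    - [[0,0,0],[0,-120,0],0]
    - [[0,0,0],[0,-140,0],0]

```text
time_s: 12.85
ee_pos: [664.5, -120.0, 431.4]
ee_rot: [-89.6, 0.0, -103.1]
force: [0.7, -1.1, 0.0]
gripper_width: 78.7
```

Request:
carry_out:
  increments:
    - [[0,0,0],[0,0,-20],0]
    - [[0,0,0],[0,0,-45],0]
    - [[0,0,0],[0,0,-70],0]
    - [[0,0,0],[0,0,-80],0]
    - [[0,0,0],[0,0,-80],0]

```text
time_s: 13.27
ee_pos: [584.8, -101.5, 427.5]
ee_rot: [-90.0, 0.0, -103.1]
force: [0.1, -0.3, 0.2]
gripper_width: 91.1
```

```bash
python3 - <<'E'
from workcell import env
from h import *
s=env.state(); d=env.grab_frame("wrist"); cv2.imwrite("pics/wrist5.png",d["frame"])
W=cloud(d,s); m=np.isfinite(W[...,0])&(np.hypot(W[...,0]-664,W[...,1]+120)<45)&(W[...,2]>108)&(W[...,2]<132)
t=W[m]; print(s["ee_pos"],s["ee_rot"],s["force"],s["gripper_width"],len(t)); print("grip",cv2.minAreaRect(t[:,:2].astype(np.float32)))
yaw=np.radians(13.3); M=np.array([[np.cos(yaw),-np.sin(yaw)],[np.sin(yaw),np.cos(yaw)]])
for n in ("scene","side"):
    e=env.grab_frame(n); cv2.imwrite(f"pics/{n}5.png",e["frame"])
    P=cloud(e).reshape(-1,3); P=P[np.isfinite(P[:,0])]; q=(P[:,:2]-[657,31.5])@M
    m=(np.hypot(q[:,0],q[:,1])<75)&(P[:,2]>50)&(P[:,2]<100); A=np.c_[q[m],np.ones(m.sum())]
    print(n,"lid plane slope x,y,z0",np.linalg.lstsq(A,P[m,2],rcond=None)[0].round(3),m.sum())
    b=(abs(q[:,0]+133)<10)&(abs(q[:,1])<50)&(P[:,2]>20); print(" bar top",np.percentile(P[b,2],[50,90,97]).round(1),b.sum(),"(expected 64.5)")
E
```

```text
[ 584.79980413 -101.5321519   427.51717162] [-8.99856329e+01  7.99566625e-03 -1.03058895e+02] [ 0.09092437 -0.27469227  0.24034234] 91.05006516566412 1312
grip ((664.12646484375, -120.81936645507812), (14.704143524169922, 64.35307312011719), 76.66133117675781)
scene lid plane slope x,y,z0 [ 1.6000e-02 -5.0000e-03  7.3018e+01] 1202
 bar top [ 62.1 623.1 630.6] 271 (expected 64.5)
side lid plane slope x,y,z0 [4.0000e-03 7.0000e-03 7.2286e+01] 1178
 bar top [ 61.2  65.1 626.4] 224 (expected 64.5)
```

View pics/wrist5.png

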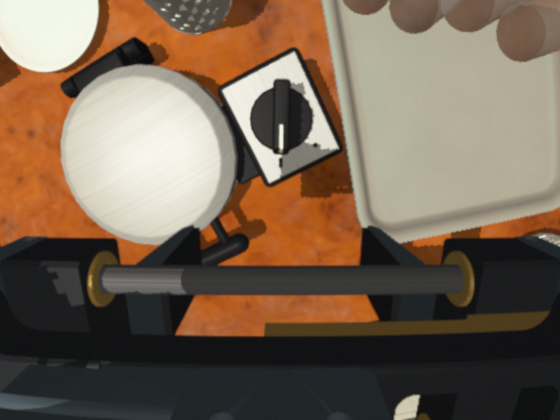

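View pics/side5.png

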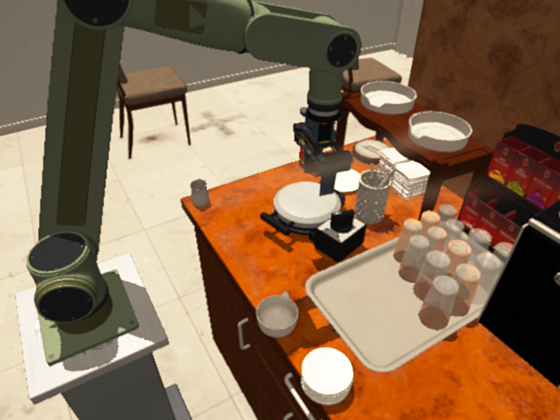

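The wrist view shows the pointer (281,140) at the raised bar (281,160), and the grip has turned 54.7° (0.955 rad). The side view shows the lid flat and the mug (277,316) and jug (199,193) where they stood. The gripper is clear of everything, so I'm handing in.

```bash
python3 -c "
from workcell import env
env.job_done(); print(env.state()['time_s'])"
```

```text
the job is handed in; nothing more can be done
the job is handed in; nothing more can be done
```

I closed the waffle iron and turned its knob to on, in that order, then handed the job in at about 13.5 s of the 53 s allowed.

- **Lid:** I gripped the handle bar and brought it down its arc until it pressed against the stop at about 31 N. After release, and again after the knob was turned, the lid top lay flat. Its slope front to back was 0.004 to 0.016, with the rear slightly high, which is not the direction a lid left open would lean. The cameras read its height as 72 to 73.5 mm instead of 75. They also read the control box top 1 to 2 mm low, so I took this as the same camera bias.
- **Knob:** I turned it clockwise and released it. It stays 54.7° (0.955 rad) from where it started, with the pointer at the raised bar.
- **Handle height:** one automatic check of the bar's height was spoiled because the arm was in the line of sight. Its median of about 62 mm still fits the expected 64.5 mm, given the same bias.
- **Mug and jug:** the last side picture shows both where they stood; I did not measure their positions again.
- **Robot:** the gripper was open, clear of everything and showed no contact force at hand-in.

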